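# Present the fossil slab to the inspection camera

## Task

The fossil slab lies face up on the tilting board: swing the board all the way up by its side handle and let go of it, so that it stays up by itself and the slab stands on its lower edge against it. Then take the slab by its free top edge, lift it out and hold it still in the air in front of the inspection camera: upright, the fossil side squarely facing the lens, its middle straight in front of the lens at lens height and 12 cm from the lens front. Finish while the gripper is still holding the slab there with nothing else touching it; do not drop it or bump the camera, and leave the loupe, the chisel and the small brown stone where they lie.

Things in the scene. Friction and masses are not known exactly. Their poses are not given: they have to be found in the camera images.
- stand: Base of the tilting board, fixed: low aluminium plate 118 x 100 mm, top 14 mm above the bench, a cheek at each side carries the hinge. Origin on the bench under the middle of the hinge line; z up, y along the hinge line; the lowered board and slab reach from the hinge to -x (roughly towards the robot). Nothing of the base is under the handle or the overhanging end of the slab.
- tilt_board (a joint): Tilt of the plywood board (108 mm wide, 8 thick, reaching 82 mm from the hinge), rad: 0 flat, 1.396 (80 degrees) fully up on its stop, its end then leaning 10 degrees back to the stand's -x. Stiff friction hinge (0.22 N m): left above about 60 degrees it stays, lower it may sink under the slab. Lifting it by the handle takes about 8 N.
- handle (a point): Grip point of the board's handle: steel rod 10 mm thick, parallel to the hinge line, 68 mm from it, out of the board's -y side at mid thickness. Free rod 54 to 125 mm from the board's middle, this point at 105 mm, then a black 20 mm ball. 36 mm above the bench when flat, 103 mm when fully up, on an arc of 68 mm radius. The rod may turn between the fingers. Axes turn with the board.
- slab: Loose sawn grey stone slab 120 x 96 x 12 mm, 0.3 to 0.43 kg; a spiral ammonite in relief (4 mm proud, 28 mm or more from the top edge) on one face. Lies on the board, plain face down, 40 mm above the bench, overhanging the board's end by about 43 mm. Origin in the middle of the plain face; x (120 mm) points to the edge that will be on top, y along the 96 mm width, z out of the fossil face.
- slab_face (a point): Middle of the slab's fossil face (12 mm along z from the slab's origin), axes as the slab's. This point belongs 120 mm in front of the lens.
- slab_top (a point): Middle of the slab's top edge (60 mm along x, 6 mm along z from the slab's origin), axes as the slab's; take the slab here across its 12 mm thickness. With the board fully up this edge is about 155 mm above the bench and the upper 38 mm of the slab stand free above the board's end.
- camera: Grey inspection camera with a black lens barrel on a post with a steel base plate (120 x 90 mm), fixed, 227 mm tall. Origin on the bench under it, z up; the lens looks level along the camera's -x.
- lens (a point): Middle of the lens front, 190 mm above the bench, 70 mm along -x from the camera's origin; axes as the camera's: the optical axis runs from here along -x.
- loupe: Bystander: stand loupe, black and white cylinder 42 mm across, 40 mm high, standing loose in front of the board on the robot's side. Leave it.
- chisel: Bystander: small cold chisel with a red grip, 140 mm long, 19 mm thick, lying loose on the right, in front of the camera. Leave it.
- tilt_board_hinge (a point): Middle of the hinge line, which runs along the stand's y axis 36 mm above the bench, at mid thickness of the board; axes turn with the board. At this end an aluminium ledge stands 14 mm above the board's upper face, its inner face on the hinge line: the slab slides against it and stands on it as the board rises.
- pebble: Bystander: small rough brown stone, 40 x 51 x 25 mm, lying loose behind the board, left of the camera. Leave it.

How it is judged:
On the way:
1. the board is swung up and let go, and the slab stands on its lower edge against it (value of joint tilt_board above 1.2 rad and angle between slab's own x axis and vertical below 0.4 rad and contact force between slab and stand above 0.5 N and contact force between the fingers and anything else below 0.5 N and distance between slab_face and stand below 0.125 m), for 0.2 s.
At the end, for the whole second after the job is handed in: The fingers hold the slab still, touching neither stand nor camera, top edge up within 10 degrees; fossil side to the lens, square within 10 degrees; middle of the fossil face within 20 mm of the point on the lens axis 120 mm from the lens, along each of the camera's axes; the board is still up (x of slab_face in the frame of lens between -0.14 and -0.1 m and y of slab_face in the frame of lens between -0.02 and 0.02 m and z of slab_face in the frame of lens between -0.02 and 0.02 m and z of lens in the frame of slab above 0.05 m and angle between the z axis of slab and the x axis of camera, either way round below 0.17 rad and angle between slab's own x axis and vertical below 0.17 rad and contact force between the fingers and slab above 2 N and contact force between slab and stand below 0.05 N and contact force between slab and camera below 0.05 N and value of joint tilt_board above 1 rad and linear speed of slab below 0.02 m/s and angular speed of slab below 0.1 rad/s); the arm keeps its last pose, push and grip.
It fails at once if the slab falls on the bench (height (world z) of slab_face below 0.035 m).
It fails at once if the slab or the robot bumps the camera (contact force between slab and camera above 1 N or contact force between any of the arm, the fingers and camera above 3 N).
It fails at once if the small brown stone is moved by more than 3 cm (distance of pebble from where it was at the start of the episode above 0.03 m).
It fails at once if the loupe is moved by more than 3 cm (distance of loupe from where it was at the start of the episode above 0.03 m).
It fails at once if the chisel is moved by more than 3 cm (distance of chisel from where it was at the start of the episode above 0.03 m).
It also fails if it takes over 45 s, if anything falls off the work surface, if the arm or the gripper's body presses on something with over 40 N, if the wrist force passes 120 N, or if a joint passes its speed limit or range.

## Robot

A 6-joint arm with a two-finger parallel gripper is mounted at the origin on a cart in front of the work surface, level with it; the furniture and walls round the work are solid. World frame = base frame: x ahead of the robot, y to its left, z up, the work surface at z = 0. Lengths are in m, angles in rad, forces in N, time in s.
With the tool pointing down it reaches from about 0.3 to 0.775 m from the base axis. Payload 14.6 kg.
Tool frame: the origin (TCP) lies on the mounting face of the last link; the fingertips stand 199 mm ahead of it and the grasp point (between the pads) lies 180 mm ahead of it; z points along the fingers, y is the line along which they close (so a half turn about z gives the same grasp; the last joint's range is limited). The gripper opens to 94 mm and grips with 3 to 60 N. Pads are 16 mm wide; open, the fingers measure 119 mm over their backs; the gripper's body (75 mm by 177 mm) begins 78 mm behind the grasp point.
Start: joints at [1.128, 0.3, 1.521, -0, 1.321, -0.067], TCP at [0.202, 0.512, 0.405] pointing down, gripper open.
Joint ranges: [-3.03, 3.03], [-0.79, 2.21], [0.23, 2.52], [-1.04, 4.18], [0, 3.07], [-2.55, 2.55]. Speed limits (rad/s): [2.22, 2.22, 2.57, 3.14, 3.14, 3.14].

## Interface

Orientations are given as [roll, pitch, yaw] about the fixed x, y, z axes, in that order (R = Rz(yaw) Ry(pitch) Rx(roll)).
In Python, from station import telemetry, cams, workorder, finder gives the robot as it stands.
- The arm moves only by the tool jog_arm, never from a script. Its argument "rows" is a list of rows, each an object with "gripper": the finger opening in m, from 0 to 0.094; "slide": the shift along the tool's x, y, z in m, a list of three; "spin": the turn about the tool's z in rad. In form: [{"gripper": gripper, "slide": [tx, ty, tz], "spin": spin}, ...]. A call has 1 to 8 rows; each row is the pose to reach, as a shift and turn from the pose commanded when the call began, along the tool's axes at that moment; what a row does not reach only later rows make up. A row lasts 1/10 s, in which the tool goes at most 50 mm and 8.59 degrees, less where a joint would pass 70% of its speed; a pose out of reach is approached as far as the arm can. A call with a gripper value outside its range is refused whole. The fingers move at their own pace and stop on an object; "squeeze" is the grip in N (left out, the last holds). Time passes only in rows, so rows that repeat a pose let the fingers close. It gives the time, the measured TCP pose, the force, the opening and the grip force at its end, in the units of the state.
- telemetry.get_obs(): the state, without advancing time (a new reading comes with each control period).
- cams.camera(name): name is "scene" or "side" or "wrist"; returns (picture, depth): 384x512x3 uint8, red, green, blue; 384x512 float32, m along the optical axis (not along the pixel's ray), 0 where there is no reading.
- cams.camera_info(name): a dict with "camera_matrix" (3x3 intrinsics, pixels), "R" (3x3) and "t" (3): a world point X has camera coordinates R X + t; the wrist camera has in their place "tool_from_camera" (4x4, takes a point from camera to tool coordinates, whose origin is the TCP and whose axes are the flange's). Camera axes: x right, y down, z forward; pixel columns grow to the right and rows downward; lengths in m; the calibration is good to about 2 mm. A picture is of the moment at which its call begins: read the wrist's pose just before it. camera_info takes no time and is no camera call.
- workorder.hand_in(): hands the job in; it is judged then, once.
Trained networks look in the newest picture that a camera, given by its name, has taken for a name from the list of things; names that differ only in an ending like _2 or _b are one class to them, and where a whole thing is asked for, a point or a joint stands for the part that bears it (a point fixed in the world has none). Each returns a list of dicts, best first, with "confidence" (0 to 1); they miss things now and then, are a little off and sometimes report something else, mostly with a low value. They report only what shows in the picture. A call takes as long as a camera call.
- finder.find_in(target, camera): "point" ([x, y, z] in m, in world coordinates, good to about 4 mm: the middle of the surface that is visible of it).
- finder.masks_of(target, camera): "region" (384x512 bool, what is visible of it).
The state is a dict: "time_s": time; "qpos": joint angles; "joint_vel": joint speeds; "tau": joint torques, N m; "ee_pos": TCP position; "eef_rot": TCP orientation; "force": force on the tool from outside, world axes, zero at the start; "moment": the same for the moment, N m; "grip_width": finger opening in m; "grip_force": force on a finger pad.
Only numpy, scipy, OpenCV 4.12 (cv2) and the standard library are available. Lean on these libraries where they do the work, as an engineer would, in place of code of your own. Each camera call takes 0.05 s, during which the arm holds its last target. There are 200 camera calls.

## Working session

There is one attempt and no reset: what is moved stays moved. The work goes in short steps, Python scripts to look and compute and a tool call to move; the robot and the scene stay as the last step left them, time stands still between calls to the robot, and variables do not carry over. Pictures are saved under pics/ and viewed, at most 10 in all, crops included, and the job is handed in when it is done.

Besides the shell and the picture viewer there is one more tool, called after "Call:" as name(argument=value, ...), one argument or row to a line, values as JSON. jog_arm: Moves the arm, as the interface text tells. Its arguments: {"type":"object","properties":{"rows":{"type":"array","items":{"type":"object","properties":{"gripper":{"type":"number"},"slide":{"type":"array","items":{"type":"number"}},"spin":{"type":"number"}}}},"squeeze":{"type":"number"}},"required":["rows"]}

```bash
ls; mkdir -p pics; cat > h.py <<'E'
import numpy as np, cv2
from scipy.spatial.transform import Rotation as Ro
from station import telemetry, cams, workorder, finder
def cloud(name):
    o=telemetry.get_obs(); im,d=cams.camera(name); ci=cams.camera_info(name)
    K=np.array(ci["camera_matrix"]); v,u=np.mgrid[:384,:512]
    P=np.stack([(u-K[0,2])/K[0,0]*d,(v-K[1,2])/K[1,1]*d,d],-1)
    if name=="wrist":
        T=np.array(ci["tool_from_camera"]); P=P@T[:3,:3].T+T[:3,3]
        P=P@Ro.from_euler('xyz',o["eef_rot"]).as_matrix().T+np.array(o["ee_pos"])
    else: P=(P-np.array(ci["t"]))@np.array(ci["R"])
    P[d==0]=np.nan
    return im,P
E
python3 - <<'E'
from h import *
print(telemetry.get_obs())
ims=[]
for n in ["scene","side"]:
    im,P=cloud(n); np.save(n+".npy",P); cv2.imwrite(n+".png",im[...,::-1]); ims.append(im)
    for t in ["slab","handle","camera","stand","loupe","chisel","pebble","lens"]:
        r=finder.find_in(t,n); print(n,t,[(np.round(a["point"],3),round(a["confidence"],2)) for a in r[:2]])
        m=finder.masks_of(t,n)
        if m: np.save(f"m_{n}_{t}.npy",m[0]["region"])
cv2.imwrite("pics/a.png",cv2.resize(np.vstack(ims)[...,::-1],(400,600))) if 0 else cv2.imwrite("pics/a.png",cv2.resize(np.hstack(ims)[...,::-1],(800,300)))
cv2.imwrite("pics/b.png",ims[0][...,::-1])
E
```

```text
pics
{'time_s': 0.0, 'qpos': array([ 1.12837835e+00,  3.00516300e-01,  1.52154311e+00,  1.91199980e-05,
        1.32068269e+00, -6.65881089e-02]), 'joint_vel': array([ 0.00090221,  0.00046624, -0.00090176,  0.00019636, -0.0016208 ,
       -0.00044524]), 'tau': array([-3.29980794e-04, -5.31811166e+01, -3.52729332e+01,  7.07349926e-02,
        2.45210849e-02, -1.16248375e-04]), 'ee_pos': array([0.20186363, 0.51160032, 0.40407746]), 'eef_rot': array([-3.14044699e+00, -9.49611367e-05,  2.76575798e+00]), 'force': array([-0.11074152, -0.09706776,  0.66071045]), 'moment': array([ 0.03521556, -0.00162726, -0.04340166]), 'grip_force': 0.0, 'grip_width': 0.0936980542407095}
scene slab [(array([0.508, 0.122, 0.052]), 0.62), (array([0.531, 0.079, 0.038]), 0.6)]
scene handle [(array([0.533, 0.078, 0.044]), 0.62), (array([0.536, 0.083, 0.034]), 0.31)]
scene camera [(array([ 0.673, -0.14 ,  0.01 ]), 0.76)]
scene stand [(array([0.536, 0.083, 0.039]), 0.58)]
scene loupe [(array([0.36 , 0.055, 0.031]), 0.75)]
scene chisel [(array([ 0.563, -0.183,  0.017]), 0.62)]
scene pebble [(array([0.664, 0.027, 0.018]), 0.55)]
scene lens [(array([ 0.674, -0.138,  0.011]), 0.77)]
side slab [(array([0.522, 0.146, 0.05 ]), 0.62)]
side handle [(array([0.556, 0.138, 0.041]), 0.89), (array([ 0.692, -0.131,  0.036]), 0.35)]
side camera [(array([ 0.69 , -0.126,  0.037]), 0.6), (array([0.56 , 0.139, 0.042]), 0.22)]
side stand [(array([0.556, 0.137, 0.034]), 0.7), (array([0.584, 0.169, 0.02 ]), 0.58)]
side loupe [(array([ 0.69 , -0.13 ,  0.038]), 0.72), (array([0.37 , 0.073, 0.03 ]), 0.66)]
side chisel [(array([ 0.575, -0.168,  0.013]), 0.75), (array([0.555, 0.136, 0.033]), 0.63)]
side pebble [(array([0.665, 0.051, 0.019]), 0.61)]
side lens [(array([0.37 , 0.071, 0.032]), 0.6), (array([ 0.689, -0.129,  0.041]), 0.59)]
```

View pics/b.png

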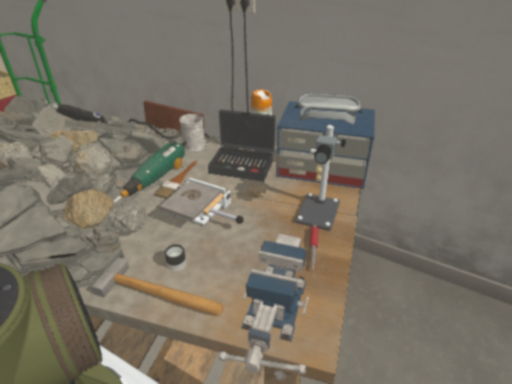

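View pics/a.png

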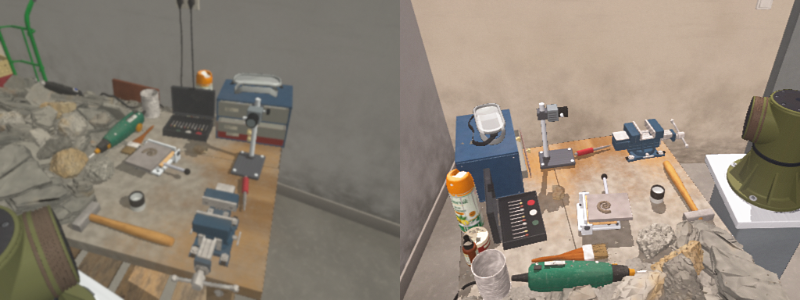

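```bash
python3 - <<'E'
from h import *
for n in ["scene","side"]:
    P=np.load(n+".npy"); im=cv2.imread(n+".png"); K=cams.camera_info(n)
    C=-np.array(K["R"]).T@np.array(K["t"]); print(n,"cam pos",C.round(2), "f",K["camera_matrix"][0][0])
    X=P.reshape(-1,3)
    def box(lo,hi): return X[np.all((X>lo)&(X<hi),1)]
    s=box([.4,.0,.045],[.64,.25,.062])
    if len(s)>10:
        r=cv2.minAreaRect(s[:,:2].astype(np.float32)*1000); print("slab rect",r,len(s),np.median(s[:,2]))
    for lo,hi,nm in [([.55,-.25,.12],[.85,0,.24],"camtop"),([.55,-.25,.004],[.85,-.02,.02],"base"),([.3,0,.025],[.42,.12,.06],"loupe"),([.48,-.02,.02],[.62,.06,.06],"handle")]:
        b=box(lo,hi)
        if len(b)>5: print(nm,len(b),b.min(0).round(3),b.max(0).round(3),np.median(b,0).round(3), cv2.minAreaRect(b[:,:2].astype(np.float32)*1000))
def crop(n,a,b,c,d,k): return cv2.resize(cv2.imread(n+".png")[a:b,c:d],None,fx=k,fy=k,interpolation=cv2.INTER_CUBIC)
A=crop("scene",120,240,150,350,4); cv2.imwrite("pics/c.png",A)
A=crop("side",120,320,150,350,3); cv2.imwrite("pics/d.png",A)
E
```

```text
scene cam pos [-0.05 -0.38  0.62] f 381.88958082941986
slab rect ((501.36944580078125, 161.28616333007812), (162.906982421875, 216.28268432617188), 84.5236587524414) 1570 0.05229657842370434
camtop 2701 [ 0.635 -0.212  0.12 ] [ 0.85  -0.     0.228] [ 0.817 -0.119  0.166] ((742.6311645507812, -106.02467346191406), (212.3057098388672, 214.6669158935547), 89.88748168945312)
base 1526 [ 0.551 -0.237  0.004] [ 0.848 -0.021  0.02 ] [ 0.678 -0.15   0.013] ((692.1223754882812, -130.35128784179688), (292.4236145019531, 195.6796112060547), 6.522342681884766)
loupe 314 [0.346 0.038 0.025] [0.388 0.078 0.043] [0.368 0.058 0.034] ((367.33636474609375, 57.77334976196289), (40.48484802246094, 41.53590393066406), 87.62889099121094)
handle 154 [ 0.516 -0.015  0.031] [0.534 0.059 0.047] [0.521 0.015 0.04 ] ((520.7732543945312, 21.812559127807617), (17.58411407470703, 74.69872283935547), 8.289220809936523)
side cam pos [0.59 0.81 0.75] f 441.74344958652233
slab rect ((517.554443359375, 155.67245483398438), (158.1397705078125, 274.5842590332031), 27.625394821166992) 2352 0.05184088386267531
camtop 1990 [ 0.638 -0.209  0.12 ] [ 0.85  -0.     0.229] [ 0.807 -0.115  0.187] ((743.7316284179688, -104.00556945800781), (208.6241912841797, 212.12890625), 89.72627258300781)
base 1049 [ 0.551 -0.217  0.004] [ 0.748 -0.059  0.02 ] [ 0.67  -0.137  0.012] ((664.1673583984375, -156.5214080810547), (193.87661743164062, 141.9498291015625), 46.93169403076172)
loupe 249 [0.348 0.038 0.025] [0.389 0.083 0.043] [0.368 0.06  0.034] ((369.0276794433594, 61.59572219848633), (42.373966217041016, 40.560665130615234), 58.46043395996094)
handle 110 [ 0.518 -0.009  0.033] [0.535 0.059 0.046] [0.525 0.015 0.04 ] ((522.2085571289062, 25.086380004882812), (17.173114776611328, 67.85063171386719), 7.946418285369873)
```

View pics/c.png

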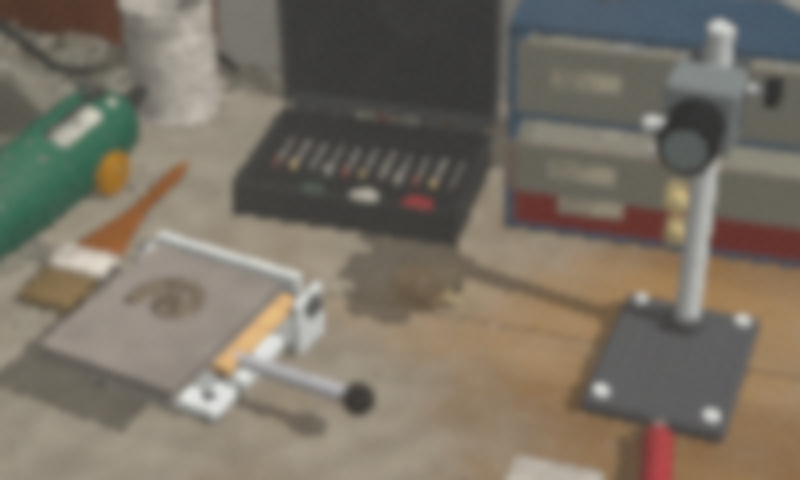

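View pics/d.png

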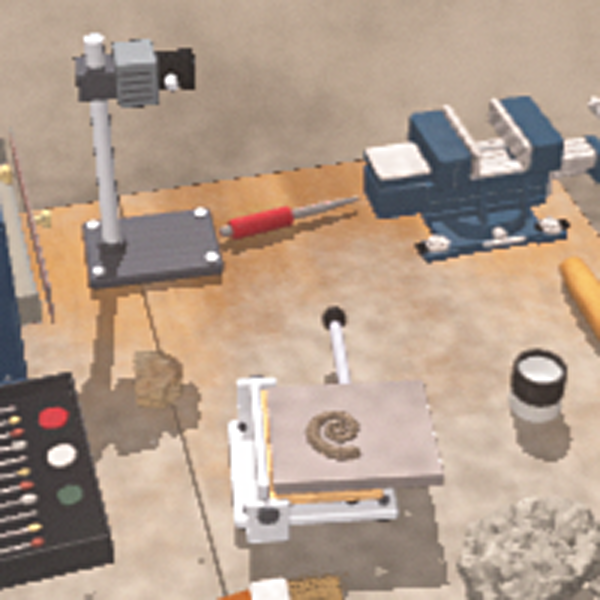

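```bash
python3 - <<'E'
from h import *
for n in ["scene","side"]:
    P=np.load(n+".npy"); X=P
    def comp(lo,hi,k=0):
        m=np.all((X>lo)&(X<hi),2).astype(np.uint8)
        c,l,st,_=cv2.connectedComponentsWithStats(m,connectivity=4)
        i=1+np.argmax(st[1:,4]); return X[l==i]
    for nm,lo,hi in [("slab",[.42,.05,.046],[.6,.23,.058]),("base",[.55,-.25,.006],[.82,-.02,.02]),("rod",[.5,-.03,.028],[.56,.06,.05]),("lensbarrel",[.6,-.25,.165],[.72,0,.215])]:
        b=comp(lo,hi); r=cv2.minAreaRect(b[:,:2].astype(np.float32)*1000)
        print(n,nm,len(b),[np.round(q,1) for q in r],np.median(b,0).round(4),b.min(0).round(3),b.max(0).round(3))
        if nm=="rod":
            for y0 in np.arange(-.02,.06,.01):
                q=b[(b[:,1]>y0)&(b[:,1]<y0+.01)]
                if len(q): print("   ",round(y0,3),len(q),np.median(q,0).round(4),q.max(0)[2].round(4),np.ptp(q[:,0]).round(4))
        if nm=="base": np.save(n+"_b.npy",b)
E
```

```text
scene slab 1378 [array([526.5, 129.1]), array([135.9, 107. ]), np.float64(3.2)] [0.5191 0.1285 0.0524] [0.457 0.079 0.046] [0.597 0.186 0.058]
scene base 1225 [array([ 645.2, -147.4]), array([197.7,  90.4]), np.float64(9.5)] [ 0.6631 -0.1522  0.0126] [ 0.551 -0.194  0.006] [ 0.747 -0.089  0.02 ]
scene rod 154 [array([520.8,  21.8]), array([17.6, 74.7]), np.float64(8.3)] [0.5211 0.0149 0.04  ] [ 0.516 -0.015  0.031] [0.534 0.059 0.047]
    -0.02 20 [ 0.5235 -0.0127  0.0398] 0.0448 0.0114
    -0.01 32 [ 0.5199 -0.0069  0.0426] 0.0473 0.0181
    0.0 16 [0.5222 0.0049 0.0403] 0.0443 0.0079
    0.01 18 [0.5218 0.0149 0.0396] 0.0421 0.0076
    0.02 16 [0.5212 0.025  0.0394] 0.0417 0.0077
    0.03 19 [0.5203 0.0357 0.0394] 0.0421 0.0092
    0.04 15 [0.5201 0.0452 0.0396] 0.043 0.0101
    0.05 18 [0.5196 0.055  0.0396] 0.0428 0.0068
scene lensbarrel 561 [array([ 677.4, -141.4]), array([84.4, 45.9]), np.float64(0.8)] [ 0.6669 -0.1475  0.2035] [ 0.635 -0.165  0.171] [ 0.719 -0.118  0.215]
side slab 1856 [array([521.1, 134.1]), array([119.7,  99.6]), np.float64(2.5)] [0.5212 0.1403 0.0519] [0.46  0.083 0.046] [0.583 0.186 0.058]
side base 876 [array([ 683.3, -139.6]), array([119.6,  94.3]), np.float64(9.8)] [ 0.6793 -0.1301  0.0118] [ 0.618 -0.193  0.006] [ 0.748 -0.086  0.02 ]
side rod 110 [array([522.2,  25.1]), array([17.2, 67.9]), np.float64(7.9)] [0.525  0.015  0.0401] [ 0.518 -0.009  0.033] [0.535 0.059 0.046]
    -0.01 23 [ 0.5276 -0.0043  0.0439] 0.0464 0.0172
    0.0 26 [0.5257 0.0023 0.0405] 0.0451 0.0147
    0.01 11 [0.5263 0.0149 0.0397] 0.0441 0.0075
    0.02 13 [0.5244 0.0245 0.0394] 0.0421 0.0098
    0.03 11 [0.5227 0.0336 0.0394] 0.043 0.0074
    0.04 15 [0.5233 0.0443 0.0395] 0.0422 0.0097
    0.05 11 [0.5239 0.0564 0.0399] 0.0424 0.007
side lensbarrel 609 [array([ 679. , -137.8]), array([83.1, 45.9]), np.float64(2.5)] [ 0.6827 -0.1247  0.1994] [ 0.638 -0.161  0.165] [ 0.72  -0.114  0.215]
```

```bash
python3 - <<'E'
from h import *
a=np.radians(9.7); R=np.array([[np.cos(a),np.sin(a),0],[-np.sin(a),np.cos(a),0],[0,0,1]])
print("base ctr",R@[.6833,-.1396,0], "R^T",)
for n in ["scene","side"]:
    X=np.load(n+".npy").reshape(-1,3); X=X[np.all((X>[.6,-.22,.15])&(X<[.78,-.08,.235]),1)]@R.T
    for s in np.arange(.595,.72,.006):
        q=X[(X[:,0]>s)&(X[:,0]<s+.006)]
        if len(q)>3: print(n,s.round(3),len(q),"t",q[:,1].min().round(3),q[:,1].max().round(3),"z",q[:,2].min().round(3),q[:,2].max().round(3))
o=telemetry.get_obs(); print(Ro.from_euler('xyz',o["eef_rot"]).as_matrix().round(3), cams.camera_info("wrist"))
E
```

```text
base ctr [ 0.65001006 -0.252733    0.        ] R^T
scene 0.601 158 t -0.27 -0.238 z 0.175 0.208
scene 0.607 35 t -0.271 -0.239 z 0.184 0.209
scene 0.613 12 t -0.27 -0.243 z 0.199 0.207
scene 0.619 28 t -0.268 -0.227 z 0.188 0.207
scene 0.625 29 t -0.27 -0.229 z 0.189 0.207
scene 0.631 85 t -0.275 -0.234 z 0.175 0.213
scene 0.637 69 t -0.275 -0.233 z 0.171 0.213
scene 0.643 27 t -0.276 -0.235 z 0.176 0.212
scene 0.649 27 t -0.276 -0.238 z 0.175 0.213
scene 0.655 31 t -0.276 -0.235 z 0.179 0.213
scene 0.661 25 t -0.276 -0.235 z 0.18 0.212
scene 0.667 4 t -0.273 -0.243 z 0.209 0.211
scene 0.673 45 t -0.292 -0.25 z 0.185 0.228
scene 0.679 65 t -0.293 -0.24 z 0.187 0.228
scene 0.685 27 t -0.293 -0.237 z 0.188 0.228
scene 0.691 9 t -0.267 -0.238 z 0.202 0.204
scene 0.697 7 t -0.271 -0.24 z 0.198 0.203
side 0.601 14 t -0.254 -0.236 z 0.177 0.207
side 0.607 33 t -0.257 -0.236 z 0.177 0.208
side 0.613 35 t -0.26 -0.235 z 0.178 0.207
side 0.619 28 t -0.259 -0.226 z 0.189 0.206
side 0.625 34 t -0.259 -0.225 z 0.182 0.207
side 0.631 31 t -0.257 -0.234 z 0.181 0.211
side 0.637 52 t -0.272 -0.23 z
[... 355 characters left out ...]
.229
side 0.691 47 t -0.269 -0.233 z 0.153 0.224
side 0.697 31 t -0.269 -0.234 z 0.179 0.204
[[-0.93   0.367  0.   ]
 [ 0.367  0.93   0.   ]
 [ 0.     0.    -1.   ]] {'camera_matrix': array([[269.11742074,   0.        , 254.43626327],
       [  0.        , 269.11742074, 194.06116018],
       [  0.        ,   0.        ,   1.        ]]), 'tool_from_camera': array([[-2.65312136e-04, -9.66216657e-01, -2.57731062e-01,
         7.54851719e-02],
       [ 9.99999548e-01, -2.11005678e-05, -9.50309575e-04,
         9.07205855e-05],
       [ 9.12766669e-04, -2.57731198e-01,  9.66216227e-01,
         2.04313038e-02],
       [ 0.00000000e+00,  0.00000000e+00,  0.00000000e+00,
         1.00000000e+00]])}
```

Call:
jog_arm(
  rows=[
    {"gripper": 0.05,"slide": [-0.475,-0.331,0],"spin": 1.145},
    {"gripper": 0.05,"slide": [-0.475,-0.331,0],"spin": 1.145},
    {"gripper": 0.05,"slide": [-0.475,-0.331,0],"spin": 1.145},
    {"gripper": 0.05,"slide": [-0.475,-0.331,0],"spin": 1.145},
    {"gripper": 0.05,"slide": [-0.475,-0.331,0],"spin": 1.145},
    {"gripper": 0.05,"slide": [-0.475,-0.331,0],"spin": 1.145},
    {"gripper": 0.05,"slide": [-0.475,-0.331,0],"spin": 1.145},
    {"gripper": 0.05,"slide": [-0.475,-0.331,0],"spin": 1.145},
  ],
)

```text
time_s: 2.5
ee_pos: [0.4239, 0.1765, 0.405]
eef_rot: [3.141, -0.0, 1.615]
force: [0.4, 0.4, -0.1]
grip_width: 0.0502
grip_force: 0.0
```

Call:
jog_arm(
  rows=[
    {"gripper": 0.05,"slide": [-0.152,0.091,0.03],"spin": 0},
    {"gripper": 0.05,"slide": [-0.152,0.091,0.03],"spin": 0},
    {"gripper": 0.05,"slide": [-0.152,0.091,0.03],"spin": 0},
    {"gripper": 0.05,"slide": [-0.152,0.091,0.03],"spin": 0},
    {"gripper": 0.05,"slide": [-0.152,0.091,0.03],"spin": 0},
    {"gripper": 0.05,"slide": [-0.152,0.091,0.03],"spin": 0},
  ],
)

```text
time_s: 3.1
ee_pos: [0.5217, 0.0309, 0.3744]
eef_rot: [-3.141, -0.0, 1.62]
force: [-0.3, 0.8, 0.5]
grip_width: 0.0501
grip_force: 0.0
```

```bash
python3 - <<'E'
from h import *
o=telemetry.get_obs(); print(o["ee_pos"],o["eef_rot"],o["qpos"].round(3))
im,X=cloud("wrist"); cv2.imwrite("pics/e.png",im[...,::-1]); np.save("wrist.npy",X)
def comp(lo,hi):
    m=np.all((X>lo)&(X<hi),2).astype(np.uint8)
    c,l,st,_=cv2.connectedComponentsWithStats(m,connectivity=4)
    return X[l==1+np.argmax(st[1:,4])]
for nm,lo,hi in [("slab",[.42,.05,.046],[.6,.23,.06]),("rod",[.5,-.03,.028],[.56,.075,.05])]:
    b=comp(lo,hi); r=cv2.minAreaRect(b[:,:2].astype(np.float32)*1000)
    print(nm,len(b),[np.round(q,1) for q in r],np.median(b,0).round(4))
for y0 in np.arange(-.02,.07,.01):
    q=b[(b[:,1]>y0)&(b[:,1]<y0+.01)]
    if len(q): print(round(y0,3),len(q),((q.min(0)+q.max(0))/2).round(4),np.ptp(q[:,0]).round(4))
E
```

```text
[0.52169342 0.0309292  0.37442025] [-3.14098323e+00 -1.27530612e-04  1.61969600e+00] [-0.011  0.266  1.637  0.     1.239 -0.06 ]
slab 10784 [array([519.5, 133.9]), array([120.4,  96.2]), np.float64(2.4)] [0.5195 0.1366 0.0517]
rod 654 [array([522.5,  30.5]), array([18.7, 89. ]), np.float64(2.1)] [0.522  0.0262 0.0403]
-0.02 16 [ 0.5254 -0.012   0.0407] 0.0136
-0.01 118 [ 0.5238 -0.005   0.0411] 0.0188
0.0 89 [0.5235 0.0049 0.0401] 0.016
0.01 63 [0.5229 0.015  0.0397] 0.009
0.02 66 [0.5224 0.025  0.0395] 0.0089
0.03 65 [0.5218 0.0352 0.0398] 0.0089
0.04 64 [0.5214 0.0452 0.0394] 0.0088
0.05 70 [0.5209 0.055  0.0397] 0.0087
0.06 65 [0.5203 0.0652 0.0398] 0.0087
```

View pics/e.png

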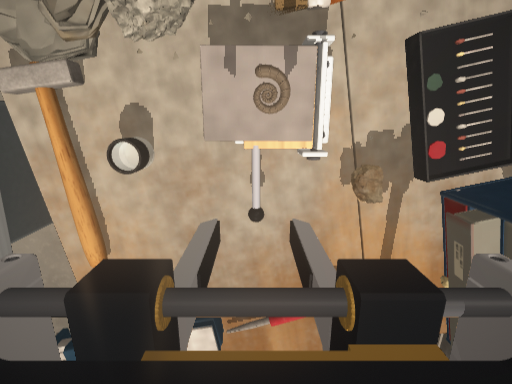

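Call:
jog_arm(
  rows=[
    {"gripper": 0.05,"slide": [0,0,0.05]},
    {"gripper": 0.05,"slide": [0,0,0.1]},
    {"gripper": 0.05,"slide": [0,0,0.14]},
    {"gripper": 0.05,"slide": [0,0,0.158]},
    {"gripper": 0.05,"slide": [0,0,0.158]},
    {"gripper": 0.0,"slide": [0,0,0.158]},
    {"gripper": 0.0,"slide": [0,0,0.158]},
    {"gripper": 0.0,"slide": [0,0,0.158]},
  ],
  squeeze=25,
)

```text
$.rows[0]: bad value
```

Call:
jog_arm(
  rows=[
    {"gripper": 0.0,"slide": [0,0,0]},
    {"gripper": 0.0,"slide": [0,0,0]},
    {"gripper": 0.0,"slide": [0,0,0]},
  ],
)

```text
$.rows[0]: bad value
```

Spin must be given.

Call:
jog_arm(
  rows=[
    {"gripper": 0.05,"slide": [0,0,0.05],"spin": 0},
    {"gripper": 0.05,"slide": [0,0,0.1],"spin": 0},
    {"gripper": 0.05,"slide": [0,0,0.14],"spin": 0},
    {"gripper": 0.05,"slide": [0,0,0.158],"spin": 0},
    {"gripper": 0.05,"slide": [0,0,0.158],"spin": 0},
    {"gripper": 0.0,"slide": [0,0,0.158],"spin": 0},
    {"gripper": 0.0,"slide": [0,0,0.158],"spin": 0},
    {"gripper": 0.0,"slide": [0,0,0.158],"spin": 0},
  ],
  squeeze=25,
)

```text
time_s: 3.95
ee_pos: [0.5219, 0.0314, 0.2181]
eef_rot: [3.139, 0.0, 1.621]
force: [-0.2, -0.3, 0.2]
grip_width: 0.0296
grip_force: 0.0
```

Call:
jog_arm(
  rows=[
    {"gripper": 0.0,"slide": [0,0,0],"spin": 0},
    {"gripper": 0.0,"slide": [0,0,0],"spin": 0},
    {"gripper": 0.0,"slide": [0,0,0],"spin": 0},
  ],
)

```text
time_s: 4.25
ee_pos: [0.5222, 0.0312, 0.2172]
eef_rot: [3.138, 0.0, 1.621]
force: [7.2, 1.3, -0.7]
grip_width: 0.0092
grip_force: 25.0
```

Call:
jog_arm(
  rows=[
    {"gripper": 0.0,"slide": [0,0.0003,-0.006],"spin": 0},
    {"gripper": 0.0,"slide": [0,0.001,-0.012],"spin": 0},
    {"gripper": 0.0,"slide": [0,0.0023,-0.0176],"spin": 0},
    {"gripper": 0.0,"slide": [0,0.0041,-0.0233],"spin": 0},
    {"gripper": 0.0,"slide": [0,0.0064,-0.0287],"spin": 0},
    {"gripper": 0.0,"slide": [0,0.0091,-0.034],"spin": 0},
    {"gripper": 0.0,"slide": [0,0.0123,-0.039],"spin": 0},
    {"gripper": 0.0,"slide": [0,0.0159,-0.0437],"spin": 0},
  ],
)

```text
time_s: 5.05
ee_pos: [0.537, 0.0319, 0.26]
eef_rot: [-3.137, 0.0, 1.621]
force: [-12.5, -2.0, -2.5]
grip_width: 0.0092
grip_force: 25.0
```

Call:
jog_arm(
  rows=[
    {"gripper": 0.0,"slide": [0,0.004,-0.0044],"spin": 0},
    {"gripper": 0.0,"slide": [0,0.0084,-0.0084],"spin": 0},
    {"gripper": 0.0,"slide": [0,0.0131,-0.012],"spin": 0},
    {"gripper": 0.0,"slide": [0,0.0181,-0.0152],"spin": 0},
    {"gripper": 0.0,"slide": [0,0.0234,-0.0179],"spin": 0},
    {"gripper": 0.0,"slide": [0,0.0288,-0.0202],"spin": 0},
    {"gripper": 0.0,"slide": [0,0.0345,-0.022],"spin": 0},
    {"gripper": 0.0,"slide": [0,0.0403,-0.0233],"spin": 0},
  ],
)

```text
time_s: 5.85
ee_pos: [0.5779, 0.034, 0.2857]
eef_rot: [3.141, 0.0, 1.621]
force: [-9.4, 0.4, 8.4]
grip_width: 0.0089
grip_force: 25.0
```

Call:
jog_arm(
  rows=[
    {"gripper": 0.0,"slide": [0,0.0015,-0.0003],"spin": 0},
    {"gripper": 0.0,"slide": [0,0.0015,-0.0003],"spin": 0},
  ],
)

```text
time_s: 6.05
ee_pos: [0.5793, 0.0341, 0.2857]
eef_rot: [-3.141, 0.0, 1.621]
force: [-11.3, -1.1, 12.3]
grip_width: 0.0093
grip_force: 25.0
```

```bash
python3 - <<'E'
from h import *
o=telemetry.get_obs(); print(o["ee_pos"],o["eef_rot"],o["force"])
im,X=cloud("side"); cv2.imwrite("pics/f.png",cv2.resize(im[140:310,150:380,::-1],None,fx=3,fy=3))
E
```

```text
[0.57929217 0.03410037 0.28568688] [-3.14103699e+00  4.49034233e-05  1.62094203e+00] [-11.25398623  -1.12960668  12.33856605]
```

View pics/f.png

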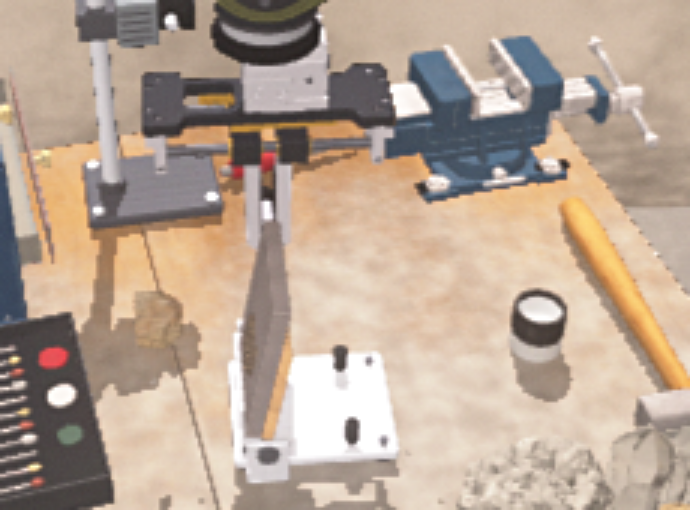

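Call:
jog_arm(
  rows=[
    {"gripper": 0.04,"slide": [0,-0.001,0],"spin": 0},
    {"gripper": 0.04,"slide": [0,-0.001,0],"spin": 0},
    {"gripper": 0.04,"slide": [0,-0.001,0],"spin": 0},
    {"gripper": 0.04,"slide": [0,-0.001,0],"spin": 0},
    {"gripper": 0.04,"slide": [0,-0.001,-0.04],"spin": 0},
    {"gripper": 0.04,"slide": [0,-0.001,-0.08],"spin": 0},
    {"gripper": 0.04,"slide": [0,-0.001,-0.11],"spin": 0},
    {"gripper": 0.04,"slide": [0,-0.001,-0.11],"spin": 0},
  ],
)

```text
time_s: 6.9
ee_pos: [0.5785, 0.034, 0.3985]
eef_rot: [3.134, 0.0, 1.621]
force: [0.6, -0.0, -0.3]
grip_width: 0.04
grip_force: 0.0
```

```bash
cat > look.py <<'E'
from h import *
o=telemetry.get_obs(); print(o["time_s"],o["ee_pos"].round(4),o["eef_rot"].round(3),o["force"].round(1),o["grip_width"])
for n in ["side","scene","wrist"]:
    im,X=cloud(n); np.save("up_"+n+".npy",X)
    Y=X.reshape(-1,3); Y=Y[np.all((Y>[.52,.07,.06])&(Y<[.65,.2,.175]),1)]
    for z in np.arange(.09,.175,.01):
        q=Y[(Y[:,2]>z)&(Y[:,2]<z+.01)]
        if len(q)>4: print(n,round(z,3),len(q),"x",q[:,0].min().round(4),np.median(q[:,0]).round(4),q[:,0].max().round(4),"y",q[:,1].min().round(4),q[:,1].max().round(4),"z",q[:,2].max().round(4))
    q=Y[Y[:,2]>.145]
    if len(q)>20:print([np.round(a,1) for a in cv2.minAreaRect(q[:,:2].astype(np.float32)*1000)], np.polyfit(q[:,1],q[:,0],1).round(3))
E
python3 look.py
```

```text
6.9 [0.5785 0.034  0.3985] [3.134 0.    1.621] [ 0.6 -0.  -0.3] 0.039978597358047846
side 0.09 81 x 0.5697 0.5899 0.5958 y 0.0894 0.1875 z 0.0999
side 0.1 81 x 0.5678 0.5877 0.5936 y 0.0998 0.1885 z 0.11
side 0.11 89 x 0.5657 0.5797 0.5911 y 0.0913 0.1878 z 0.1199
side 0.12 62 x 0.5717 0.5852 0.589 y 0.0902 0.1867 z 0.1299
side 0.13 52 x 0.5717 0.5833 0.5868 y 0.0921 0.1851 z 0.1398
side 0.14 61 x 0.5698 0.5812 0.5848 y 0.096 0.186 z 0.1498
side 0.15 218 x 0.5675 0.5757 0.5843 y 0.0893 0.1858 z 0.1593
[array([576.3, 137.7]), array([13.9, 96.9]), np.float64(3.2)] [-0.057  0.584]
scene 0.09 103 x 0.5677 0.5723 0.5795 y 0.0785 0.1851 z 0.1
scene 0.1 122 x 0.5653 0.5706 0.593 y 0.0701 0.1843 z 0.1099
scene 0.11 188 x 0.5652 0.5715 0.5887 y 0.0777 0.1854 z 0.1199
scene 0.12 102 x 0.5709 0.5756 0.5883 y 0.0868 0.1812 z 0.1299
scene 0.13 107 x 0.5702 0.5736 0.585 y 0.0872 0.1824 z 0.14
scene 0.14 105 x 0.5679 0.5721 0.5857 y 0.0865 0.1813 z 0.15
scene 0.15 178 x 0.5658 0.5728 0.5835 y 0.0873 0.1838 z 0.1591
[array([574.8, 135.6]), array([14.6, 97. ]), np.float64(2.7)] [-0.061  0.581]
wrist 0.09 174 x 0.581 0.5913 0.5948 y 0.0805 0.1835 z 0.0999
wrist 0.1 280 x 0.5711 0.5879 0.5922 y 0.07 0.1845 z 0.1099
wrist 0.11 286 x 0.5658 0.5839 0.5897 y 0.0791 0.183 z 0.1199
wrist 0.12 169 x 0.5822 0.5853 0.5882 y 0.0895 0.1835 z 0.13
wrist 0.13 192 x 0.5801 0.5829 0.586 y 0.0898 0.1829 z 0.1399
wrist 0.14 222 x 0.5783 0.5815 0.5848 y 0.0893 0.1832 z 0.1499
wrist 0.15 2243 x 0.5657 0.5741 0.5827 y 0.0888 0.1841 z 0.1585
[array([574.7, 136.6]), array([13.7, 95.3]), np.float64(2.8)] [-0.054  0.582]
```

Call:
jog_arm(
  rows=[
    {"gripper": 0.07,"slide": [0.05,0.01,0],"spin": 0},
    {"gripper": 0.07,"slide": [0.101,0.0185,0],"spin": 0},
    {"gripper": 0.07,"slide": [0.101,0.0185,0],"spin": 0},
    {"gripper": 0.07,"slide": [0.101,0.0185,0],"spin": 0},
    {"gripper": 0.07,"slide": [0.101,0.0185,0.04],"spin": 0},
    {"gripper": 0.07,"slide": [0.101,0.0185,0.068],"spin": 0},
    {"gripper": 0.07,"slide": [0.101,0.0185,0.068],"spin": 0},
    {"gripper": 0.07,"slide": [0.101,0.0185,0.068],"spin": 0},
  ],
)

```text
time_s: 7.85
ee_pos: [0.592, 0.1349, 0.3264]
eef_rot: [-3.141, 0.0, 1.62]
force: [-0.3, 0.4, 0.3]
grip_width: 0.0703
grip_force: 0.0
```

Call:
jog_arm(
  rows=[
    {"gripper": 0.055,"slide": [0,0,0],"spin": 0},
    {"gripper": 0.05,"slide": [0,0,0],"spin": 0},
    {"gripper": 0.04,"slide": [0,0,0],"spin": 0},
    {"gripper": 0.03,"slide": [0,0,0],"spin": 0},
    {"gripper": 0.02,"slide": [0,0,0],"spin": 0},
    {"gripper": 0.01,"slide": [0,0,0],"spin": 0},
    {"gripper": 0.0,"slide": [0,0,0],"spin": 0},
    {"gripper": 0.0,"slide": [0,0,0],"spin": 0},
  ],
  squeeze=20,
)

```text
time_s: 8.65
ee_pos: [0.5919, 0.1358, 0.326]
eef_rot: [3.141, -0.0, 1.621]
force: [4.0, 0.0, -2.5]
grip_width: 0.0124
grip_force: 19.9
```

```bash
python3 look.py; python3 - <<'E'
from h import *
im,X=cloud("side"); cv2.imwrite("pics/g.png",cv2.resize(im[140:310,150:380,::-1],None,fx=3,fy=3))
E
```

```text
8.65 [0.5919 0.1358 0.326 ] [ 3.141 -0.     1.621] [ 4.   0.  -2.5] 0.012415197877213463
side 0.09 86 x 0.5697 0.5808 0.6022 y 0.1113 0.1881 z 0.0999
side 0.1 88 x 0.5677 0.5858 0.6021 y 0.0979 0.1893 z 0.1098
side 0.11 157 x 0.5658 0.5721 0.5997 y 0.0798 0.1882 z 0.1195
side 0.12 28 x 0.581 0.5926 0.6015 y 0.1412 0.187 z 0.1299
side 0.13 59 x 0.5748 0.5915 0.6095 y 0.1413 0.187 z 0.1399
side 0.14 75 x 0.5748 0.5933 0.6093 y 0.1412 0.1874 z 0.15
side 0.15 222 x 0.5748 0.5926 0.6113 y 0.0903 0.1864 z 0.16
side 0.16 74 x 0.5747 0.5928 0.6109 y 0.1038 0.1824 z 0.17
side 0.17 25 x 0.5747 0.5866 0.6106 y 0.1348 0.1475 z 0.1745
[array([594.2, 139. ]), array([35.3, 95.7]), np.float64(17.7)] [-0.039  0.598]
scene 0.09 103 x 0.5679 0.5724 0.6002 y 0.0782 0.1852 z 0.0999
scene 0.1 152 x 0.5662 0.5714 0.6018 y 0.0708 0.1852 z 0.11
scene 0.11 272 x 0.5654 0.5754 0.6002 y 0.0771 0.1883 z 0.1199
scene 0.12 98 x 0.5843 0.5887 0.6 y 0.0877 0.183 z 0.1298
scene 0.13 98 x 0.5738 0.5875 0.6009 y 0.088 0.1832 z 0.14
scene 0.14 126 x 0.5728 0.5868 0.6001 y 0.0875 0.1818 z 0.15
scene 0.15 168 x 0.5723 0.5
[... 164 characters left out ...]
589.6, 135.3]), array([37. , 95.5]), np.float64(17.7)] [-0.084  0.599]
wrist 0.09 287 x 0.5688 0.5773 0.6013 y 0.1321 0.1873 z 0.1
wrist 0.1 282 x 0.5672 0.5754 0.6008 y 0.1345 0.1873 z 0.1099
wrist 0.11 937 x 0.5648 0.5701 0.5952 y 0.123 0.1872 z 0.12
wrist 0.12 51 x 0.5797 0.5896 0.6027 y 0.1437 0.1856 z 0.1299
wrist 0.13 204 x 0.5735 0.5902 0.6093 y 0.1434 0.1855 z 0.14
wrist 0.14 282 x 0.5732 0.5934 0.6092 y 0.1282 0.1857 z 0.15
wrist 0.15 2670 x 0.573 0.5906 0.6095 y 0.1107 0.1856 z 0.16
wrist 0.16 389 x 0.573 0.5915 0.6096 y 0.1276 0.1843 z 0.1699
wrist 0.17 194 x 0.5729 0.5914 0.6095 y 0.1406 0.1466 z 0.175
[array([590. , 148.1]), array([34.9, 73.2]), np.float64(20.8)] [-0.046  0.598]
```

View pics/g.png

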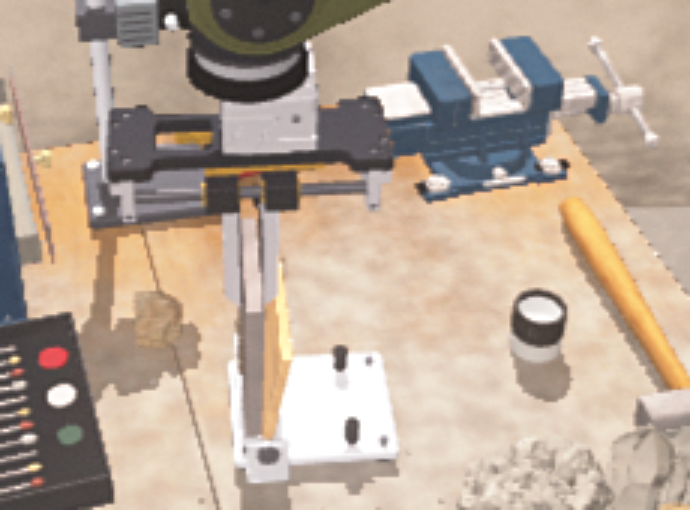

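Call:
jog_arm(
  rows=[
    {"gripper": 0.0,"slide": [0,0,0],"spin": 0},
    {"gripper": 0.0,"slide": [0,0,-0.01],"spin": 0},
    {"gripper": 0.0,"slide": [0,0,-0.025],"spin": 0},
    {"gripper": 0.0,"slide": [0,0,-0.045],"spin": 0},
    {"gripper": 0.0,"slide": [0,0,-0.07],"spin": 0},
    {"gripper": 0.0,"slide": [0,0,-0.091],"spin": 0},
    {"gripper": 0.0,"slide": [0,0,-0.091],"spin": 0},
  ],
  squeeze=45,
)

```text
time_s: 9.55
ee_pos: [0.5916, 0.1358, 0.4197]
eef_rot: [3.138, -0.0, 1.621]
force: [0.1, 0.3, -3.8]
grip_width: 0.0117
grip_force: 45.0
```

```bash
cat > fit.py <<'E'
from h import *
# slab planes: run RANSAC-free fit of side-face points by box around tool
import sys
o=telemetry.get_obs(); p=o["ee_pos"]; M=Ro.from_euler('xyz',o["eef_rot"]).as_matrix()
print(o["time_s"],p.round(4),o["eef_rot"].round(3),o["grip_width"],o["grip_force"],o["force"].round(1))
for n in ["scene","side"]:
    im,X=cloud(n); Y=(X.reshape(-1,3)-p)@M   # tool coords
    L=Y[(abs(Y[:,1])<.03)&(abs(Y[:,0])<.07)&(Y[:,2]>.155)&(Y[:,2]<.31)]
    low=L[L[:,2]>.205]; up=L[(L[:,2]<.21)&(abs(L[:,0])>.015)]
    for nm,q in [("low",low),("all",L)]:
        print(n,nm,len(q),"tool min",q.min(0).round(4),"max",q.max(0).round(4))
    back=low[low[:,1]<0]; front=low[low[:,1]>0]
    for nm,q in [("back",back),("front",front)]:
        if len(q)>60:
            A=np.c_[q[:,0],q[:,2],np.ones(len(q))]; c=np.linalg.lstsq(A,q[:,1],rcond=None)[0]
            r=abs(A@c-q[:,1])<.003; c=np.linalg.lstsq(A[r],q[r,1],rcond=None)[0]
            print(n,nm,len(q),"dy/dx,dy/dz deg",np.degrees(np.arctan(c[:2])).round(2),"y at z=.26:",(c[1]*.26+c[2]).round(4))
    V=X.reshape(-1,3); V=V[np.all((V>[.3,-.32,.02])&(V<[.6,-.1,.25]),1)]
    if len(V): print("vise",V.min(0).round(3),V.max(0).round(3))
E
python3 fit.py
```

```text
9.55 [0.5916 0.1358 0.4197] [ 3.138 -0.     1.621] 0.011733998483266882 44.974740743637085 [ 0.1  0.3 -3.8]
scene low 1189 tool min [-0.0569 -0.0279  0.2051] max [0.0505 0.0077 0.3099]
scene all 1851 tool min [-0.0569 -0.0279  0.1551] max [0.0505 0.0189 0.3099]
scene back 1141 dy/dx,dy/dz deg [-0.01 -3.68] y at z=.26: -0.006
vise [ 0.3   -0.241  0.02 ] [ 0.598 -0.121  0.113]
side low 431 tool min [-0.0548 -0.0261  0.2052] max [0.0529 0.0095 0.3099]
side all 947 tool min [-0.0548 -0.0261  0.1554] max [0.0529 0.0184 0.3099]
side back 265 dy/dx,dy/dz deg [  2.85 -10.84] y at z=.26: -0.0106
side front 166 dy/dx,dy/dz deg [-6.04  0.14] y at z=.26: 0.0086
vise [ 0.3   -0.228  0.02 ] [ 0.562 -0.116  0.113]
```

Call:
jog_arm(
  rows=[
    {"gripper": 0.0,"slide": [-0.01,-0.025,0],"spin": 0},
    {"gripper": 0.0,"slide": [-0.035,-0.05,0],"spin": -0.03},
    {"gripper": 0.0,"slide": [-0.065,-0.075,0],"spin": -0.06},
    {"gripper": 0.0,"slide": [-0.1,-0.094,0],"spin": -0.09},
    {"gripper": 0.0,"slide": [-0.135,-0.094,0],"spin": -0.119},
    {"gripper": 0.0,"slide": [-0.17,-0.094,0],"spin": -0.119},
    {"gripper": 0.0,"slide": [-0.2,-0.094,0],"spin": -0.119},
    {"gripper": 0.0,"slide": [-0.22,-0.094,0],"spin": -0.119},
  ],
)

```text
time_s: 10.45
ee_pos: [0.5086, -0.0905, 0.4152]
eef_rot: [-3.139, -0.001, 1.739]
force: [-0.7, 0.0, -4.4]
grip_width: 0.0122
grip_force: 45.0
```

```bash
sed -i 's/<.31)\]/<.28)]/' fit.py; python3 fit.py
```

```text
10.45 [ 0.5086 -0.0905  0.4152] [-3.139e+00 -1.000e-03  1.739e+00] 0.012190428701267056 44.98901188373566 [-0.7  0.  -4.4]
scene low 1398 tool min [-0.0477 -0.0081  0.205 ] max [0.049  0.0064 0.2799]
scene all 2378 tool min [-0.0477 -0.019   0.1551] max [0.049  0.0195 0.2799]
scene back 1379 dy/dx,dy/dz deg [0.02 0.13] y at z=.26: -0.0046
vise [ 0.3   -0.241  0.02 ] [ 0.599 -0.1    0.25 ]
side low 357 tool min [-0.0432 -0.0047  0.2054] max [0.0502 0.0113 0.2793]
side all 723 tool min [-0.0432 -0.0172  0.1551] max [0.0504 0.0194 0.2793]
side front 305 dy/dx,dy/dz deg [-1.08 -0.05] y at z=.26: 0.0067
vise [ 0.3   -0.228  0.02 ] [ 0.596 -0.1    0.249]
```

Call:
jog_arm(
  rows=[
    {"gripper": 0.0,"slide": [-0.02,-0.004,0],"spin": 0},
    {"gripper": 0.0,"slide": [-0.045,-0.009,0],"spin": 0},
    {"gripper": 0.0,"slide": [-0.065,-0.009,0],"spin": 0},
    {"gripper": 0.0,"slide": [-0.078,-0.009,0],"spin": 0},
    {"gripper": 0.0,"slide": [-0.08,-0.009,0],"spin": 0},
    {"gripper": 0.0,"slide": [-0.08,-0.009,0],"spin": 0},
    {"gripper": 0.0,"slide": [-0.08,-0.009,0],"spin": 0},
    {"gripper": 0.0,"slide": [-0.08,-0.009,0],"spin": 0},
  ],
)

```text
time_s: 11.35
ee_pos: [0.5135, -0.1682, 0.4169]
eef_rot: [3.142, -0.0, 1.741]
force: [-0.0, -0.9, -3.4]
grip_width: 0.0121
grip_force: 45.0
```

```bash
python3 fit.py; python3 - <<'E'
from h import *
im,X=cloud("side"); im2,X2=cloud("scene"); 
o=telemetry.get_obs(); p=o["ee_pos"]; M=Ro.from_euler('xyz',o["eef_rot"]).as_matrix()
for Z in (X,X2):
    Y=(Z.reshape(-1,3)-p)@M; L=Y[(abs(Y[:,1])<.012)&(abs(Y[:,0])<.07)&(abs(Y[:,0])>.015)&(Y[:,2]>.14)&(Y[:,2]<.33)]
    print("tool z range",np.percentile(L[:,2],[0,1,99,100]).round(4),"x",L[:,0].min().round(4),L[:,0].max().round(4))
cv2.imwrite("pics/i.png",np.hstack([cv2.resize(a[60:300,c:c+240],(400,400)) for a,c in ((im[...,::-1],150),(im2[...,::-1],150))]))
E
```

```text
11.35 [ 0.5135 -0.1682  0.4169] [ 3.142 -0.     1.741] 0.012077877884964899 44.98893678188324 [-0.  -0.9 -3.4]
scene low 1523 tool min [-0.0471 -0.0079  0.205 ] max [0.0491 0.0068 0.28  ]
scene all 2586 tool min [-0.0471 -0.0192  0.155 ] max [0.0491 0.0155 0.28  ]
scene back 1508 dy/dx,dy/dz deg [-0.05  0.15] y at z=.26: -0.0046
vise [ 0.3  -0.24  0.02] [ 0.6   -0.101  0.25 ]
side low 332 tool min [-0.0472 -0.0052  0.2054] max [0.0544 0.011  0.2798]
side all 657 tool min [-0.0472 -0.0168  0.1551] max [0.0544 0.02   0.2798]
side front 284 dy/dx,dy/dz deg [-1.2   0.04] y at z=.26: 0.007
vise [ 0.3   -0.227  0.02 ] [ 0.599 -0.114  0.25 ]
tool z range [0.1646 0.1661 0.2856 0.2869] x -0.0452 0.053
tool z range [0.1648 0.1662 0.2845 0.2871] x -0.0472 0.0493
```

View pics/i.png

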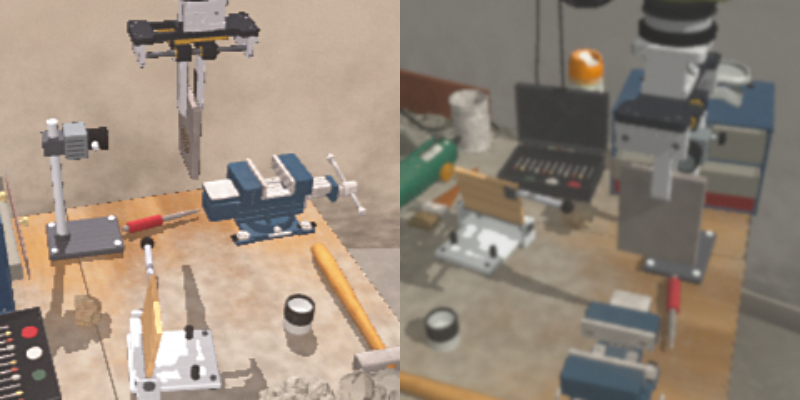

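```bash
python3 -c "
from station import workorder; print(workorder.hand_in())"
```

```text
the job is handed in; nothing more can be done
None
```

The job is handed in: the board stands up by itself, and the gripper holds the slab upright and still in front of the lens. I measured its fossil face about 119 mm from the lens front and within about 3 mm of the lens axis; the hand-in gave no verdict.

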